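# Switch the lab bench from hotplate to vacuum pump

### The job

On the laboratory bench stand three toggle switch boxes. First switch off the hotplate by flipping the lever with the red ball over to its OFF end until it snaps home, then switch on the vacuum pump by flipping the lever with the green ball over to its ON end (the end with the white bar) until it snaps home; the circuit cannot carry both, so keep to this order. Leave the blue switch off.

Things in the scene. Friction and masses are not known exactly. Their poses are not given: they have to be found in the camera images.
- red_box: Dark grey switch box fixed to the bench, 110 (x) x 70 (y) x 46 mm high, red stripes on both long sides, one lever with a red ball on top. Origin: centre of its underside. Its +x end is ON, marked by a white bar across the top; its -x end is OFF. Lever: rod 10 mm thick, swinging in the box's x-z plane about a pivot 45 mm above the origin; ball 26 mm across, its centre 60 mm from the pivot (105 mm high when upright).
- red_lever (a joint): Toggle lever with the red ball, rad. 0 = OFF, leaning 0.5 rad to the box's -x (ball centre 29 mm off centre, 98 mm high); 0.5 = upright; 1.0 = ON, leaning 0.5 rad to +x. Snap-over spring: pushed at the ball it resists with up to 3 N; past upright it flips by itself to the other stop and stays. It starts ON.
- green_box: Dark grey switch box fixed to the bench, 110 (x) x 70 (y) x 46 mm high, green stripes on both long sides, one lever with a green ball on top. Origin: centre of its underside. Its +x end is ON, marked by a white bar across the top; its -x end is OFF. Lever: rod 10 mm thick, swinging in the box's x-z plane about a pivot 45 mm above the origin; ball 26 mm across, its centre 60 mm from the pivot (105 mm high when upright).
- green_lever (a joint): Toggle lever with the green ball, rad. 0 = OFF, leaning 0.5 rad to the box's -x (ball centre 29 mm off centre, 98 mm high); 0.5 = upright; 1.0 = ON, leaning 0.5 rad to +x. Snap-over spring: pushed at the ball it resists with up to 3 N; past upright it flips by itself to the other stop and stays. It starts OFF.
- blue_box: Dark grey switch box fixed to the bench, 110 (x) x 70 (y) x 46 mm high, blue stripes on both long sides, one lever with a blue ball on top. Origin: centre of its underside. Its +x end is ON, marked by a white bar across the top; its -x end is OFF. Lever: rod 10 mm thick, swinging in the box's x-z plane about a pivot 45 mm above the origin; ball 26 mm across, its centre 60 mm from the pivot (105 mm high when upright).
- blue_lever (a joint): Toggle lever with the blue ball, rad. 0 = OFF, leaning 0.5 rad to the box's -x (ball centre 29 mm off centre, 98 mm high); 0.5 = upright; 1.0 = ON, leaning 0.5 rad to +x. Snap-over spring: pushed at the ball it resists with up to 3 N; past upright it flips by itself to the other stop and stays. It starts OFF and is to be left so.

How it is judged:
By the outcome, as a careful person would: the job done as asked, in the order asked, and still so for the second after the job is handed in, with the robot touching nothing.
It also fails if it takes over 37 s, if anything falls off the work surface, if the arm or the gripper's body presses on something with over 40 N, if the wrist force passes 120 N, or if a joint passes its speed limit or range.

### The arm

A 6-joint arm with a two-finger parallel gripper is mounted at the origin on the work surface. World frame = base frame: x ahead of the robot, y to its left, z up, the work surface at z = 0. Lengths are in m, angles in rad, forces in N, time in s.
With the tool pointing down it reaches from about 0.375 to 0.9 m from the base axis. Payload 3.1 kg.
Tool frame: the origin (TCP) lies midway between the tips of the shut fingers; the grasp point (between the pads) lies 19 mm behind it; z points along the fingers, y is the line along which they close (so a half turn about z gives the same grasp; the last joint's range is limited). The gripper opens to 85 mm and grips with 20 to 120 N. Pads are 22 mm wide; open, the fingers measure 114 mm over their backs; the gripper's body (76 mm by 85 mm) begins 54 mm behind the grasp point. The pads swing forward as they close: fully open they stand 13 mm farther back than shut.
Start: joints at [-1.427, 0.527, 1.433, -0, 1.181, -0.178], TCP at [0.198, -0.593, 0.231] pointing down, gripper open.
Joint ranges: [-3.08, 3.08], [-0.75, 2.2], [0.22, 2.44], [-1.43, 4.57], [0, 2.65], [-2.85, 2.85]. Speed limits (rad/s): [2.79, 2.79, 3.14, 3.14, 3.14, 3.14].

### API

Orientations are given as a unit quaternion [x, y, z, w].
In Python, from bench import env gives the robot as it stands. The module is installed in compiled form; this text tells all that it offers.
- The arm moves only by the tool send_rows, never from a script. Its argument "rows" is text: rows parted by semicolons, each of 7 numbers parted by spaces: the shift along the tool's x, y, z in mm, then the turn, a rotation vector about the tool's x, y, z in degrees, then the closure, from -1 (fully open) to 1 (shut), so that 0 is half open. A call has 1 to 20 rows; each row shifts and turns the commanded pose from where the row before left it, along the tool's axes as they then stand; what a row does not reach is not made up. A row lasts 1/12 s, in which the tool goes at most 41.7 mm and 7.16 degrees, less where a joint would pass 70% of its speed; a pose out of reach is approached as far as the arm can. A call with a gripper value outside its range is refused whole. The fingers move at their own pace and stop on an object; "force" is the grip in N (left out, the last holds). Time passes only in rows, so rows that do not move let the fingers close. It gives the time, the measured TCP pose, the force, the opening and the grip force at its end, in the units of the state.
- env.get_state(): the state, without advancing time (a new reading comes with each control period).
- env.capture(name): name is "scene" or "top"; returns the picture (384x512x3 uint8, red, green, blue); there is no depth.
- env.get_calibration(name): a dict with "fx", "fy", "cx", "cy" (pixels), "eye" and "orientation" of the camera in the world. Camera axes: x right, y up, looking along -z (the intrinsics and any distortion apply to the point x, -y, -z); pixel columns grow to the right and rows downward; lengths in m; the calibration is good to about 2 mm. A picture is of the moment at which its call begins. get_calibration takes no time and is no camera call.
- env.close_job(): hands the job in; it is judged then, once.
The state is a dict: "t": time; "joint_pos": joint angles; "joint_vel": joint speeds; "joint_torque": joint torques, N m; "eef_pos": TCP position; "tcp_rot": TCP orientation; "contact_force": force on the tool from outside, world axes, zero at the start; "ft_torque": the same for the moment, N m; "finger_gap": finger opening in m; "finger_force": force on a finger pad.
Only numpy, scipy, OpenCV 4.12 (cv2) and the standard library are available. Lean on these libraries where they do the work, as an engineer would, in place of code of your own. Each camera call takes 0.05 s, during which the arm holds its last target. There are 200 camera calls.

## Working session

There is one attempt and no reset: what is moved stays moved. The work goes in short steps, Python scripts to look and compute and a tool call to move; the robot and the scene stay as the last step left them, time stands still between calls to the robot, and variables do not carry over. Pictures are saved under pics/ and viewed, at most 10 in all, crops included, and the job is handed in when it is done.

Besides the shell and the picture viewer there is one more tool, called after "Call:" as a command line: name --argument value ..., lists and objects as JSON in quotes. send_rows: Moves the arm, as the interface text tells. Its arguments: {"type":"object","properties":{"rows":{"type":"string"},"force":{"type":"number"}},"required":["rows"]}

```bash
mkdir -p pics; python3 - <<'E'
from bench import env
import cv2
for n in("scene","top"):
    cv2.imwrite(f"pics/{n}0.png",env.capture(n)[:,:,::-1]); print(n,env.get_calibration(n))
s=env.get_state();print(s["t"],s["eef_pos"],s["tcp_rot"],s["finger_gap"])
E
```

```text
scene {'fx': 414.7516119407178, 'fy': 414.7516119407178, 'cx': 254.64557786305102, 'cy': 188.85655627866694, 'eye': array([ 1.02216527, -0.04197846,  0.53341086]), 'orientation': array([0.29096814, 0.26471365, 0.63293266, 0.66682866])}
top {'fx': 384.62595770127075, 'fy': 384.62595770127075, 'cx': 261.5627927138488, 'cy': 186.68875452116166, 'eye': array([ 0.4398359 , -0.00366276,  0.70098601]), 'orientation': array([-0.05695339,  0.05712982,  0.71293496, -0.69657465])}
0.1 [ 0.19760182 -0.5922602   0.23042323] [ 9.87082669e-01  1.60208752e-01  1.79561507e-05 -9.79786397e-04] 0.08557776885097144
```

View pics/scene0.png

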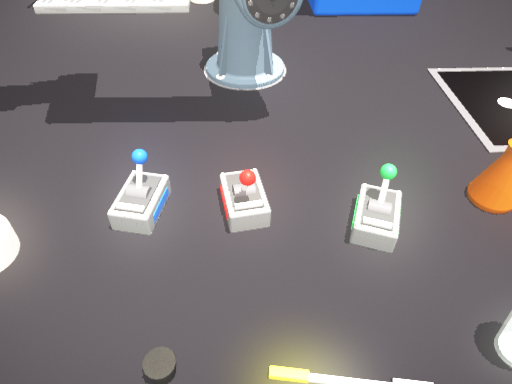

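View pics/top0.png

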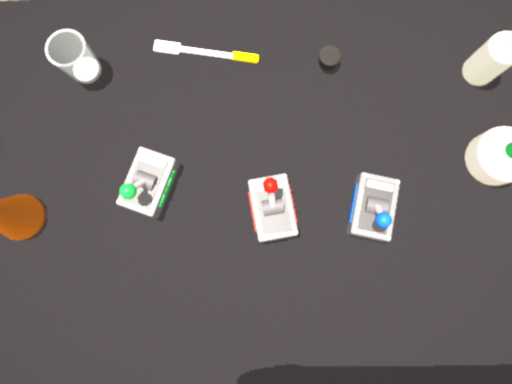

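The top view shows green box at about (147,182), red at (273,208) and blue at (375,207), with +x up in the picture. The red ball is at (271,185) on its far ON end, green at (128,191) and blue at (383,220) on the near OFF ends.

```bash
cat > h.py <<'E'
import numpy as np,cv2
from scipy.spatial.transform import Rotation as R
from bench import env
def ray(n,u,v):
    c=env.get_calibration(n); d=R.from_quat(c["orientation"]).apply([(u-c["cx"])/c["fx"],-(v-c["cy"])/c["fy"],-1])
    return c["eye"],d/np.linalg.norm(d)
def plane(n,u,v,z):
    e,d=ray(n,u,v); return e+d*(z-e[2])/d[2]
def tri(a,b):
    (e,d),(f,g)=ray("top",*a),ray("scene",*b)
    s=np.linalg.lstsq(np.c_[d,-g],f-e,rcond=None)[0]
    p,q=e+d*s[0],f+g*s[1]; return (p+q)/2,np.linalg.norm(p-q)
def ball(im,col,near,r=25):
    h=cv2.cvtColor(im,cv2.COLOR_RGB2HSV).astype(int)
    dh=abs((h[...,0]-{"red":0,"green":65,"blue":106}[col]+90)%180-90)
    m=((dh<14)&(h[...,1]>130)&(h[...,2]>90)).astype(np.uint8)
    n,l,s,c=cv2.connectedComponentsWithStats(m)
    k=min(range(1,n),key=lambda i:np.hypot(*(c[i]-near)) if s[i,4]>40 else 1e9)
    return c[k],s[k]
E
python3 - <<'E'
from h import *
T=cv2.imread("pics/top0.png")[:,:,::-1].copy();S=cv2.imread("pics/scene0.png")[:,:,::-1].copy()
cs=dict(red=((271,185),(248,177),(273,208)),green=((128,191),(388,171),(147,182)),blue=((383,220),(139,156),(375,207)))
for k,(a,b,c) in cs.items():
    pa,sa=ball(T,k,a);pb,sb=ball(S,k,b);p,e=tri(pa,pb);print(k,pa.round(1),sa,pb.round(1),sb,p.round(4),e.round(4))
    g=T.min(2);w=np.zeros_like(g);w[c[1]-45:c[1]+45,c[0]-45:c[0]+45]=1
    pts=np.argwhere((g>95)&(w>0))[:,::-1].astype(np.float32)
    W=np.array([plane("top",u,v,.046)[:2] for u,v in pts],np.float32)
    print("  rect",cv2.minAreaRect(W*1000))
crop=cv2.resize(T[130:255,100:410],None,fx=2.58,fy=2.58,interpolation=cv2.INTER_CUBIC)
cv2.imwrite("pics/c.png",crop[:,:,::-1])
E
```

```text
red [270.3 185.2] [264 178  14  15 169] [246.8 177.7] [240 169  15  17 163] [ 0.5403 -0.0191  0.0969] 0.0003
  rect ((513.6756591796875, -26.60364532470703), (152.42059326171875, 145.96348571777344), 0.6970605254173279)
green [127.4 190.7] [119 184  17  14 161] [385.5 174.5] [380 167  15  12  62] [0.5369 0.207  0.0927] 0.0055Traceback (most recent call last):
  File "<stdin>", line 8, in <module>
  File "h.py", line 8, in plane
    e,d=ray(n,u,v); return e+d*(z-e[2])/d[2]
        ~~~^^^^^^^
  File "h.py", line 5, in ray
    c=env.get_calibration(n); d=R.from_quat(c["orientation"]).apply([(u-c["cx"])/c["fx"],-(v-c["cy"])/c["fy"],-1])
ValueError: time passes only in moves, steps and waits
```

```bash
sed -i 's/^def ray/import functools\ncal=functools.lru_cache(None)(env.get_calibration)\ndef ray/; s/c=env.get_calibration(n)/c=cal(n)/; s/"green":65/"green":70/; s/(dh<14)/(dh<18)/' h.py
python3 - <<'E'
from h import *
T=cv2.imread("pics/top0.png")[:,:,::-1].copy();S=cv2.imread("pics/scene0.png")[:,:,::-1].copy()
cs=dict(red=((271,185),(248,177),(273,208)),green=((128,191),(388,171),(147,182)),blue=((383,220),(139,156),(375,207)))
for k,(a,b,c) in cs.items():
    pa,sa=ball(T,k,a);pb,sb=ball(S,k,b);p,e=tri(pa,pb);print(k,pa.round(1),sa,pb.round(1),sb,p.round(4),e.round(4))
crop=cv2.resize(T[130:255,100:410],None,fx=2.58,fy=2.58,interpolation=cv2.INTER_CUBIC)
cv2.imwrite("pics/c.png",crop[:,:,::-1])
E
```

```text
red [270.3 185.2] [264 178  14  15 169] [246.8 177.7] [240 169  15  17 163] [ 0.5403 -0.0191  0.0969] 0.0003
green [127.4 190.7] [119 184  17  14 161] [385.5 174.5] [380 167  15  12  62] [0.5369 0.207  0.0927] 0.0055
blue [382.7 219.7] [375 212  16  16 189] [139.2 157.2] [131 149  17  15 143] [ 0.4814 -0.1942  0.0958] 0.0002
```

View pics/c.png

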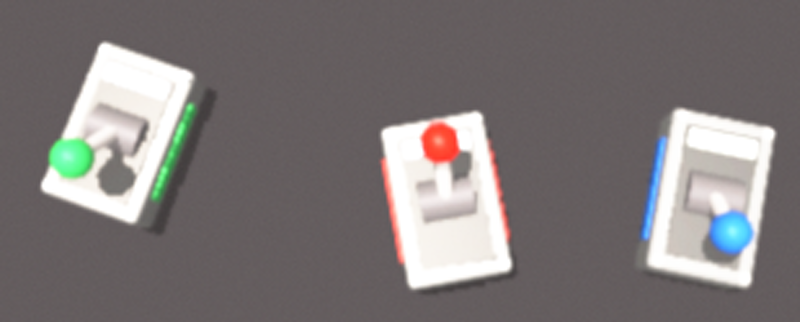

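The crop shows white bars at the far (upper) end of all boxes; red box corners at about (383,128),(481,112),(511,270),(411,288), green at (103,43),(193,74),(140,222),(43,188). Red leans ON, green and blue lean OFF.

```bash
cat >> h.py <<'E'
def box(k):
    C=dict(red=[(383,128),(481,112),(511,270),(411,288)],green=[(103,43),(193,74),(140,222),(43,188)])[k]
    W=np.array([plane("top",u/2.58+99.7,v/2.58+129.7,.046)[:2] for u,v in C])
    ax=W[0]+W[1]-W[2]-W[3]; print(k,"sides",np.linalg.norm(W-np.roll(W,-1,0),axis=1).round(3))
    return W.mean(0),np.arctan2(ax[1],ax[0])
def delta(p,yaw):
    "print shift in tool axes (mm) to p, and turn about tool z (deg) applied after it"
    s=env.get_state();r=R.from_quat(s["tcp_rot"]);x=r.apply([1,0,0])
    print("t",round(s["t"],2),"at",s["eef_pos"].round(4),"shift",(r.inv().apply(np.array(p)-s["eef_pos"])*1000).round(1),"turn z",np.degrees((np.arctan2(x[1],x[0])-yaw)).round(1))
E
python3 - <<'E'
from h import *
for k,b in(("red",(270.3,185.2)),("green",(127.4,190.7))):
    c,y=box(k);p=plane("top",*b,.098)[:2];r=p-c;f=np.array([np.cos(y),np.sin(y)]);l=np.array([-f[1],f[0]])
    print(c.round(4),np.degrees(y).round(1),"ball",p.round(4),"in box",r@f,r@l)
    for s in(75,8):print(s,(c+f*(s if k=="red" else -s)/1e3).round(4))
    if k=="red":delta([.4,-.3,.2],y);delta([*(c+f*.078),.2],y)
E
```

```text
red sides [0.067 0.107 0.067 0.108]
[ 0.5116 -0.0233] 8.7 ball [ 0.5401 -0.0189] in box 0.028932975967934305 6.848194184050447e-05
75 [ 0.5857 -0.012 ]
8 [ 0.5195 -0.0221]
t 0.1 at [ 0.1976 -0.5923  0.2304] shift [ 284.4 -213.2   30.9] turn z 9.7
t 0.1 at [ 0.1976 -0.5923  0.2304] shift [ 554.6 -427.2   31.4] turn z 9.7
green sides [0.066 0.105 0.069 0.105]
[0.5622 0.1943] -19.7 ball [0.5366 0.208 ] in box -0.028737731359514886 0.004268320281700743
75 [0.4916 0.2196]
8 [0.5547 0.197 ]
```

Call:
send_rows --rows "28 -21 0 0 0 0 1;28 -21 0 0 0 0 1;28 -21 0 0 0 0 1;28 -21 0 0 0 0 1;28 -21 0 0 0 0 1;28 -21 0 0 0 0 1;28 -21 0 0 0 0 1;28 -21 0 0 0 0 1;28 -21 0 0 0 0 1;28 -21 0 0 0 0 1;28 -21 0 0 0 0 1;28 -21 0 0 0 0 1;28 -21 0 0 0 0 1;28 -21 0 0 0 0 1;28 -21 0 0 0 0 1;28 -21 0 0 0 0 1;28 -21 0 0 0 0 1;28 -21 0 0 0 0 1;28 -21 0 0 0 5 1;22 -29 0 0 0 4.7 1" --force 40

```text
t: 1.77
eef_pos: [0.5923, -0.0118, 0.231]
tcp_rot: [0.997, 0.074, 0.0, 0.0]
contact_force: [0.4, -0.0, 0.4]
finger_gap: -0.0001
finger_force: 0.0
```

```bash
python3 - <<'E'
from h import *
c,y=box("red");f=np.array([np.cos(y),np.sin(y)])
delta([*(c+f*.078),.2],y);delta([*(c+f*.078),.085],y);print(env.get_state()["finger_gap"])
E
```

```text
red sides [0.067 0.107 0.067 0.108]
t 1.77 at [ 0.5923 -0.0118  0.231 ] shift [-3.6 -0.8 31. ] turn z -0.2
t 1.77 at [ 0.5923 -0.0118  0.231 ] shift [ -3.7  -0.9 146. ] turn z -0.2
-9.153520064076462e-05
```

Call:
send_rows --rows "-4 -1 20 0 0 0 1;0 0 25 0 0 0 1;0 0 25 0 0 0 1;0 0 25 0 0 0 1;0 0 25 0 0 0 1;0 0 20 0 0 0 1;0 0 6 0 0 0 1;0 0 0 0 0 0 1;-10 0 0 0 0 0 1;-8 0 0 0 0 0 1;-8 0 0 0 0 0 1;-6 0 0 0 0 0 1;-6 0 0 0 0 0 1;-6 0 0 0 0 0 1;-6 0 0 0 0 0 1;-6 0 0 0 0 0 1;-6 0 0 0 0 0 1;-6 0 0 0 0 0 1;-3 0 0 0 0 0 1;0 0 0 0 0 0 1"

```text
t: 3.43
eef_pos: [0.5149, -0.0231, 0.0849]
tcp_rot: [0.997, 0.076, -0.001, -0.0]
contact_force: [-0.7, -0.3, -0.0]
finger_gap: 0.0001
finger_force: 0.0
```

```bash
python3 - <<'E'
from h import *
c,y=box("red");f=np.array([np.cos(y),np.sin(y)]);delta([*(c+f*.008),.085],y)
for n in("top","scene"):cv2.imwrite(f"pics/{n}1.png",env.capture(n)[:,:,::-1])
a,b=cv2.imread("pics/top1.png"),cv2.imread("pics/scene1.png")
cv2.imwrite("pics/m1.png",np.hstack([cv2.resize(i,(400,300)) for i in(a,b)]))
E
```

```text
red sides [0.067 0.107 0.067 0.108]
t 3.43 at [ 0.5149 -0.0231  0.0849] shift [ 4.7 -0.2 -0.1] turn z 0.0
```

View pics/m1.png

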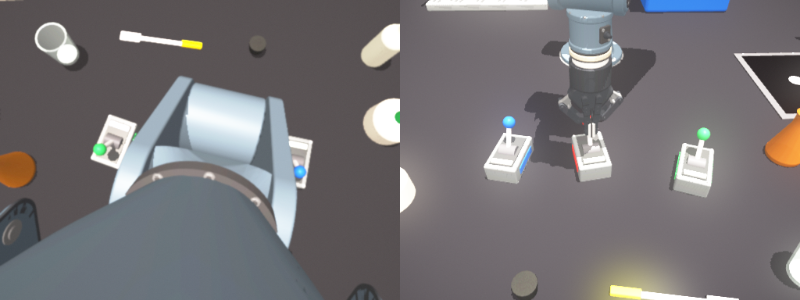

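The scene half shows the shut fingers over the red box at about (590,130), the red ball hidden behind them (toward OFF). I'll raise the tool and check before touching green.

Call:
send_rows --rows "2 0 -15 0 0 0 1;0 0 -25 0 0 0 1;0 0 -30 0 0 0 1;0 0 -30 0 0 0 1;0 0 -20 0 0 0 1;0 0 0 0 0 0 1"

```text
t: 4.03
eef_pos: [0.5219, -0.0235, 0.2097]
tcp_rot: [0.997, 0.076, 0.005, 0.002]
contact_force: [0.1, -0.3, 0.7]
finger_gap: 0.0002
finger_force: 0.0
```

```bash
python3 - <<'E'
from h import *
S=env.capture("scene");p,s=ball(S,"red",(246,160));print(p,s)
cv2.imwrite("pics/s2.png",cv2.resize(S[100:260,80:430],(787,360))[:,:,::-1])
c,y=box("green");f=np.array([np.cos(y),np.sin(y)]);delta([*(c-f*.078),.205],y)
E
```

```text
[240.10880829 154.1865285 ] [233 147  15  15 193]
green sides [0.066 0.105 0.069 0.105]
t 4.08 at [ 0.5205 -0.0232  0.2076] shift [   5.7 -245.8    2. ] turn z 28.4
```

View pics/s2.png

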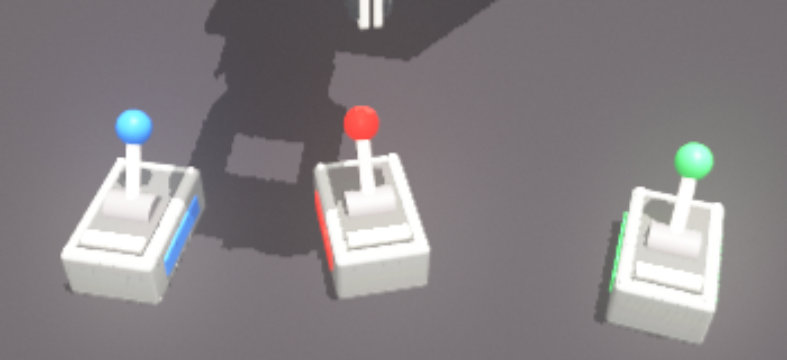

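Red now leans to OFF (ball at about (361,123) in the crop), and blue and green are unchanged. Next I move behind green's OFF end.

Call:
send_rows --rows "1 -30 0 0 0 0 1;1 -36 0 0 0 0 1;1 -36 0 0 0 0 1;1 -36 0 0 0 0 1;1 -36 0 0 0 0 1;1 -36 0 0 0 0 1;0 -36 0 0 0 5.7 1;0 0 0 0 0 5.7 1;0 0 0 0 0 5.7 1;0 0 0 0 0 5.7 1;0 0 0 0 0 5.6 1;0 0 0 0 0 0 1"

```text
t: 5.08
eef_pos: [0.4862, 0.2212, 0.2037]
tcp_rot: [0.985, -0.171, -0.001, 0.001]
contact_force: [-0.1, 0.2, -0.5]
finger_gap: 0.0
finger_force: 0.0
```

```bash
python3 - <<'E'
from h import *
c,y=box("green");f=np.array([np.cos(y),np.sin(y)]);l=np.array([-f[1],f[0]]);delta([*(c-f*.078+l*.002),.085],y)
E
```

```text
green sides [0.066 0.105 0.069 0.105]
t 5.08 at [0.4862 0.2212 0.2037] shift [  3.   -2.4 118.7] turn z -0.0
```

Call:
send_rows --rows "3 -2 18 0 0 0 1;0 0 25 0 0 0 1;0 0 25 0 0 0 1;0 0 25 0 0 0 1;0 0 20 0 0 0 1;0 0 6 0 0 0 1;0 0 0 0 0 0 1;10 0 0 0 0 0 1;8 0 0 0 0 0 1;8 0 0 0 0 0 1;6 0 0 0 0 0 1;6 0 0 0 0 0 1;6 0 0 0 0 0 1;6 0 0 0 0 0 1;6 0 0 0 0 0 1;6 0 0 0 0 0 1;6 0 0 0 0 0 1;5 0 0 0 0 0 1;0 0 0 0 0 0 1;0 0 0 0 0 0 1"

```text
t: 6.75
eef_pos: [0.5597, 0.1972, 0.0862]
tcp_rot: [0.985, -0.171, 0.0, 0.0]
contact_force: [-0.1, 0.2, -0.1]
finger_gap: 0.0
finger_force: 0.0
```

Call:
send_rows --rows "-2 0 -15 0 0 0 1;0 0 -25 0 0 0 1;0 0 -30 0 0 0 1;0 0 -30 0 0 0 1;0 0 -20 0 0 0 1;-30 0 0 0 0 0 1;-30 0 0 0 0 0 1;0 0 0 0 0 0 1"

```text
t: 7.42
eef_pos: [0.494, 0.2194, 0.2061]
tcp_rot: [0.986, -0.17, -0.004, 0.001]
contact_force: [-0.3, -1.2, -0.1]
finger_gap: 0.0
finger_force: 0.0
```

```bash
python3 - <<'E'
from h import *
S=env.capture("scene")
cv2.imwrite("pics/s3.png",cv2.resize(S[100:260,80:430],(787,360))[:,:,::-1])
print(env.get_state()["contact_force"])
E
```

```text
[-0.33776938 -0.77221866 -0.42428157]
```

View pics/s3.png

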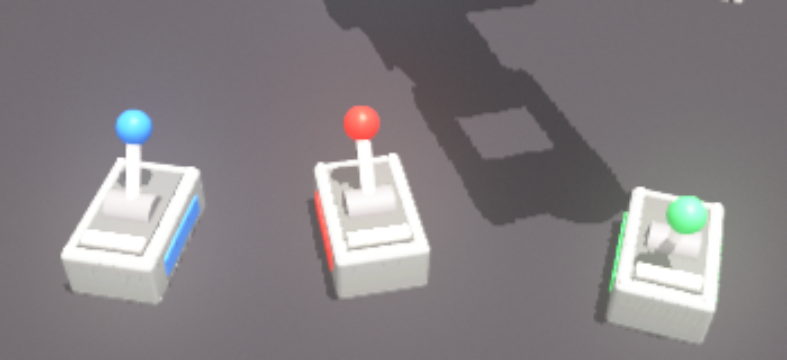

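Green now leans to ON: the ball at (687,214) is 63 px above its white bar, matching the 64 px red showed when ON. Red and blue are OFF, and the tool is clear.

```bash
python3 -c "
from bench import env
print(env.close_job())"
```

```text
the job is handed in; nothing more can be done
None
```

The red lever (hotplate) was switched off first, then the green lever (vacuum pump) was switched on; blue was left off, and the job was handed in at about 7.5 s.

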